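# Tare the dispensing balance with the vial on its plate

## Robot

A 6-joint arm with a two-finger parallel gripper is mounted at the origin on the work surface; the furniture and walls round the work are solid. World frame = base frame: x ahead of the robot, y to its left, z up, the work surface at z = 0. Lengths are in m, angles in rad, forces in N, time in s.
With the tool pointing down it reaches from about 0.325 to 0.775 m from the base axis. Payload 5.5 kg.
Tool frame: the origin (TCP) lies between the finger pads; the fingertips stand 8 mm ahead of it and the grasp point (between the pads) lies 11 mm behind it (tcp_to_tips is the distance from the TCP to the fingertips, in m); z points along the fingers, y is the line along which they close (so a half turn about z gives the same grasp; the last joint's range is limited). The gripper opens to 88 mm and grips with 3 to 60 N. Pads are 20 mm wide; open, the fingers measure 115 mm over their backs; the gripper's body (75 mm by 178 mm) begins 61 mm behind the grasp point.
Start: joints at [1.213, 0.091, 1.231, -0, 1.82, -0.057], TCP at [0.178, 0.573, 0.231] pointing down, gripper open.
Joint ranges: [-2.87, 2.87], [-0.86, 2.18], [0.17, 2.46], [-1.51, 4.65], [0.06, 2.69], [-2.65, 2.65]. Speed limits (rad/s): [2.57, 2.57, 3.01, 3.14, 3.14, 3.14].

## Interface

Orientations are given as a unit quaternion [w, x, y, z].
In Python, from bench import * gives the robot as it stands. Calls block until the motion is done:
- move_to(position, orientation): joint-space move of the TCP to a pose.
- move_l(position, speed=0.15, orientation=None): straight line of the TCP; orientation=None keeps the orientation; speed is the mean speed in m/s.
- movej(angles): joint-space move.
- gripper_open() and close(): open the fingers fully, or close them until they stop; the grip force is fixed at half the most.
- hold(seconds).
- inverse_kinematics(position, orientation): joint angles nearest the present ones, or None.
- state(): the state.
- get_image(name): name is "scene" or "side" or "wrist"; returns a dict with "frame" (480x640x3 uint8, blue, green, red), "depth" (480x640 float32, m along the optical axis (not along the pixel's ray), 0 where there is no reading), "camera_matrix" (3x3 intrinsics, pixels), "k1" (the pictures are not rectified: a ray, as slopes to the right and down, at radius r is drawn at 1 + k1 r^2 times it, then the intrinsics apply), "view" (4x4, takes a point from world to camera coordinates). Camera axes: x right, y up, looking along -z (the intrinsics and any distortion apply to the point x, -y, -z); pixel columns grow to the right and rows downward; lengths in m; the calibration is good to about 2 mm. A picture is of the moment at which its call begins.
A pose or a line that the arm cannot do raises IKError and nothing moves.
- job_done(): hands the job in; it is judged then, once.
The state is a dict: "time": time; "joint_pos": joint angles; "dq": joint speeds; "joint_torque": joint torques, N m; "ee_pos": TCP position; "ee_rot": TCP orientation; "ft_force": force on the tool from outside, world axes, zero at the start; "moment": the same for the moment, N m; "finger_gap": finger opening in m; "finger_force": force on a finger pad.
Only numpy, scipy, OpenCV 4.12 (cv2) and the standard library are available. Lean on these libraries where they do the work, as an engineer would, in place of code of your own. Each camera call takes 0.05 s, during which the arm holds its last target. There are 200 camera calls.

## Task

Stand the teal-capped vial from the counter on the steel plate of the balance and let go of it, then zero the balance by pressing its round middle key just until it clicks (the force suddenly drops), no further, and let the key come back up. Set the vial down gently and do not lean on the key or press the keys beside it. Leave the other things where they are.

Things in the scene. Friction and masses are not known exactly. Their poses are not given: they have to be found in the camera images.
- vial_mid (a point): middle of the vial to be tared (half-way up, on its axis): an upright white capsule vial with a teal screw cap, 31 mm across, 62 mm tall, 24 to 55 g, standing alone on the free front corner of the counter to the robot's right; its z axis points up the vial
- balance: the balance, fixed on the near table to the robot's left: a white wedge-shaped housing 170 mm deep (x), 150 mm wide (y), 66 mm high, with a rectangular steel plate on top at the back and a sloping key panel at the front. Origin at the centre of its underside, on the table; its x axis points from the keys to the plate (its front is -x), z up
- plate_centre (a point): centre of the upper face of the balance's steel plate, 78 mm above the table; the plate is 74 mm (x) by 110 mm (y), rigid, flat, without a rim; axes as the balance
- key_spot (a point): point on the sloping panel's surface under the centre of the round key (29 mm across). z: outward normal, 22 degrees off vertical, leaning to the front; x up the slope; y along the key row. The key's flat top stands 8.5 to 18.5 mm out along z; how far is not given and differs each start
- square_top (a point): centre of the top of the square key (24 mm wide), beside the round key, 47 mm to its -y side along the panel; its top stands 6 mm out from the panel. All keys are of one grey plastic
- bar_top (a point): centre of the top of the bar key (12 by 34 mm, long along the row), 47 mm to the +y side of the round key; its top stands 6 mm out from the panel
- key_click (a joint): travel of the dome under the round key, m, 0 = up. The cap first has 0 to 3 mm of free play (0.5 N, not given, stays where left); then the dome resists 3.6 N at 0, peak 7 N at 1.6 mm, falls to 2 N at 4.7 mm (click; clicked from 2.6 mm), then 2.8 N at 5.5 mm, 4.3 N at 6, 7.9 N at 7, solid at 7.5. Over 6 mm is leaning on it. Springs back
- square_key (a joint): travel of the square key, m, 0 = up (1.2 N to start, then 0.6 N per mm)
- bar_key (a joint): travel of the bar key, m, 0 = up (1.2 N to start, then 0.6 N per mm)
- bottle: brown glass bottle, 57 mm across, 100 mm tall, on the counter beyond the vial; origin at the centre of its underside
- stamp: round brown stamp, 38 mm across, 65 mm tall, on the counter to the left of the vial; origin at the centre of its underside
- cutter: blue tablet cutter, 87 by 41 mm, 26 mm tall, on the table between robot and balance; origin at the centre of its underside
- blister: blister strip, 42 by 95 mm, 5 mm thick, on the table; origin at the centre of its underside
Not all that is in view belongs to the job. What is shaped like the part that bears vial_mid but yellow is not meant.

How it is judged:
By the outcome, as a careful person would: the job done as asked, in the order asked, and still so for the second after the job is handed in, with the robot touching nothing.
It also fails if it takes over 67 s, if anything falls off the work surface, if the arm or the gripper's body presses on something with over 40 N, if the wrist force passes 120 N, or if a joint passes its speed limit or range.

## Working session

There is one attempt and no reset: what is moved stays moved. The work goes in short steps, each a Python script; the robot and the scene stay as the last script left them, time stands still between calls to the robot, and variables do not carry over. Pictures are saved under pics/ and viewed, at most 10 in all, crops included, and the job is handed in when it is done.

```bash
ls; mkdir -p pics
cat > h.py <<'E'
from bench import *
import numpy as np, cv2, pickle
def snap(n,f):
    im=get_image(n); cv2.imwrite(f'pics/{f}.png',im['frame']); pickle.dump(im,open(f'pics/{f}.pkl','wb')); return im
def load(f): return pickle.load(open(f'pics/{f}.pkl','rb'))
def px2w(im,u,v,depth=None,z=None):
    K=np.array(im['camera_matrix']);k1=im['k1']
    a=np.array([(u-K[0,2])/K[0,0],(v-K[1,2])/K[1,1]]); s=a.copy()
    for _ in range(20): s=a/(1+k1*(s@s))
    T=np.linalg.inv(np.array(im['view'])); d=np.array([s[0],-s[1],-1.])
    o=T[:3,3]; r=T[:3,:3]@d
    if z is not None: return o+r*(z-o[2])/r[2]
    if depth is None:
        p=im['depth'][int(v)-1:int(v)+2,int(u)-1:int(u)+2]; depth=np.median(p[p>0])
    return o+r*depth
def cloud(im,u0,v0,u1,v1):
    return np.array([[*px2w(im,u,v,im['depth'][v,u]),u,v] for v in range(v0,v1) for u in range(u0,u1) if im['depth'][v,u]>0])
E
python3 - <<'E'
from h import *
for n in("scene","side"):
    im=snap(n,n+'0')
a=load('scene0');print(np.linalg.inv(a['view']).round(3),a['camera_matrix'],a['k1'])
s=state();print(s)
E
```

```text
pics
[[ 0.697  0.458 -0.552 -0.335]
 [-0.717  0.466 -0.518 -0.838]
 [ 0.02   0.757  0.654  1.02 ]
 [ 0.     0.     0.     1.   ]] [[603.76223935   0.         324.04931056]
 [  0.         603.76223935 230.71046771]
 [  0.           0.           1.        ]] 0.024984422124579603
{'time': 0.1, 'joint_pos': array([ 1.21329470e+00,  9.17581656e-02,  1.23174424e+00,  4.26011829e-05,
        1.81978321e+00, -5.67162272e-02]), 'dq': array([ 0.00074397, -0.0016205 , -0.00325051, -0.00022241,  0.0007349 ,
        0.00176912]), 'joint_torque': array([ 1.46943821e-03, -4.47857738e+01, -4.07570457e+01,  7.00226217e-02,
        2.83788104e-02, -1.16178157e-04]), 'ee_pos': array([0.17767473, 0.57283556, 0.22964713]), 'ee_rot': array([-1.94269746e-04,  1.49821187e-01,  9.88712747e-01, -8.24143929e-04]), 'ft_force': array([ 0.09238045, -0.75717695,  0.28218007]), 'moment': array([ 0.04791445, -0.01968514, -0.03335195]), 'finger_force': 0.0, 'finger_gap': 0.08793390702186105}
```

View pics/scene0.png

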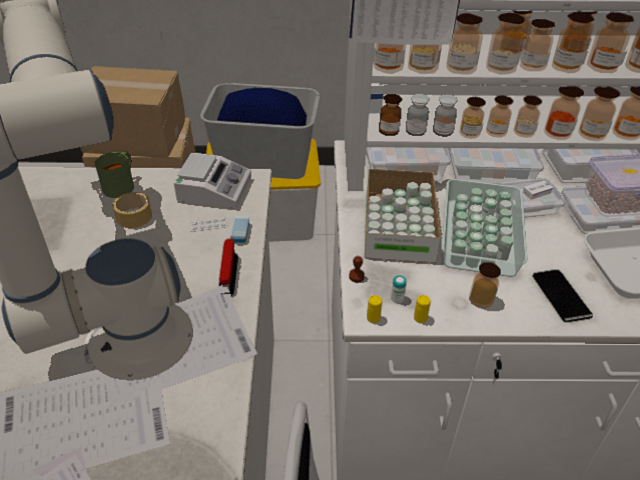

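View pics/side0.png

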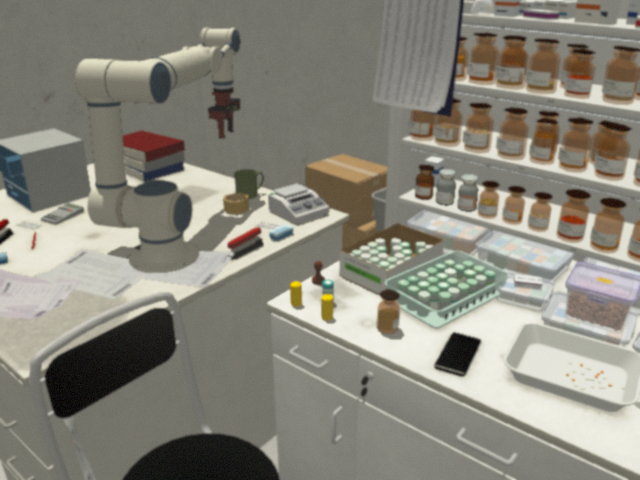

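The scene view shows the teal-capped vial at (399,289). Things it could be confused with are the yellow vials at (375,309) and (422,308), the white-capped vials in the carton near (400,215), and the green-capped vials in the tray near (483,225). By its description, the target is the one at (399,289). The balance is at (213,180). I'll check both in one crop and take rough positions.

Run:
```python
from h import *
im=load('scene0');f=im['frame']
A=cv2.resize(f[245:335,340:460],None,fx=4,fy=4,interpolation=cv2.INTER_CUBIC)
B=cv2.resize(f[145:215,165:260],None,fx=4,fy=4,interpolation=cv2.INTER_CUBIC)
B=cv2.copyMakeBorder(B,0,A.shape[0]-B.shape[0],0,0,cv2.BORDER_CONSTANT)
cv2.imwrite('pics/crop0.png',cv2.resize(np.hstack([A,B]),(0,0),fx=.9,fy=.9))
for n,u,v in[('vialcap',399,280),('vialbody',399,294),('counter',440,320),('yel1',375,300),('yel2',422,298),('stamp',357,262),('bottle',488,270),('plate',205,167),('table',200,240),('cutter',241,230),('boxcorner',366,250)]:
    print(n,px2w(im,u,v).round(3))
```

```text
vialcap [ 0.473 -0.312  0.06 ]
vialbody [ 0.465 -0.323  0.03 ]
counter [ 0.494 -0.42  -0.002]
yel1 [ 0.388 -0.314  0.062]
yel2 [ 0.465 -0.382  0.061]
stamp [ 0.452 -0.205  0.057]
bottle [ 0.603 -0.451  0.099]
plate [0.42  0.318 0.076]
table [0.276 0.163 0.001]
cutter [0.357 0.098 0.026]
boxcorner [ 0.527 -0.171  0.024]
```

View pics/crop0.png

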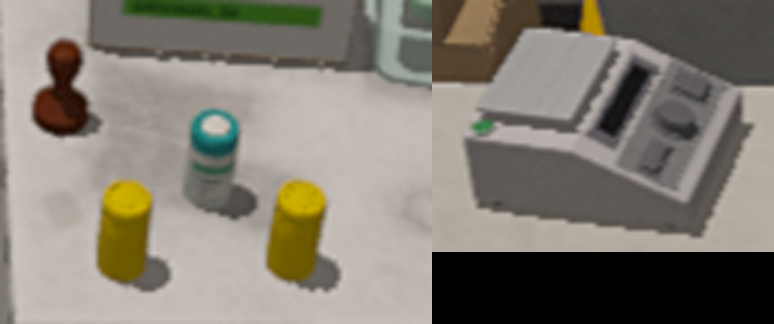

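Run:
```python
from h import *
im=load('scene0')
C=cloud(im,165,145,262,215)
P=C[(C[:,2]>.0735)&(C[:,2]<.084)]
r=cv2.minAreaRect((P[:,:2]*1000).astype(np.float32));print('plate',len(P),r,P[:,:3].mean(0))
B=C[(C[:,2]>.012)&(C[:,2]<.09)]
print('housing',cv2.minAreaRect((B[:,:2]*1000).astype(np.float32)))
# vials
C=cloud(im,360,268,440,325); hsv=cv2.cvtColor(im['frame'],cv2.COLOR_BGR2HSV)
h=hsv[C[:,4].astype(int),C[:,3].astype(int)]
for n,lo,hi in(('teal',80,100),('yel',20,35)):
    m=(h[:,0]>lo)&(h[:,0]<hi)&(h[:,1]>110)&(C[:,2]>.02);Q=C[m];print(n,len(Q),Q[:,2].max())
    if n=='teal': print(Q[:,:3].min(0),Q[:,:3].max(0))
# top-face centres
for u,v in((397,277),(399,278.5),(375,299),(422,298)): print(px2w(im,u,v,z=.062).round(4))
from scipy.spatial.transform import Rotation as R
for n,u,v in(('crop round',(165+(675-432)/3.6),145+120/3.6),('bar',165+(693-432)/3.6,145+85/3.6),('sq',165+(655-432)/3.6,145+160/3.6)): print(n,px2w(im,u,v).round(4))
```

```text
plate 634 ((408.8685607910156, 341.12762451171875), (116.07695770263672, 77.02007293701172), 34.07659149169922) [0.40741629 0.33967771 0.07768293]
housing ((433.402099609375, 305.3020935058594), (161.8275909423828, 176.05947875976562), 34.39751434326172)
teal 86 0.06705873562499787
[ 0.45846156 -0.32823492  0.04552694] [ 0.48917753 -0.29818187  0.06705874]
yel 553 0.06564609534918209
[ 0.476  -0.3037  0.062 ]
[ 0.4756 -0.3099  0.062 ]
[ 0.3903 -0.3124  0.062 ]
[ 0.4647 -0.382   0.062 ]
crop round [0.4584 0.2514 0.0544]
bar [0.5037 0.2861 0.0468]
sq [0.4212 0.2299 0.0481]
```

```bash
cat >> h.py <<'E'
from scipy.spatial.transform import Rotation as R
def quat(zdir,ydeg):
    z=np.array(zdir,float);z/=np.linalg.norm(z)
    c=np.array([np.cos(np.radians(ydeg)),np.sin(np.radians(ydeg)),0]);c-=z*(c@z);c/=np.linalg.norm(c)
    q=R.from_matrix(np.column_stack([np.cross(c,z),c,z])).as_quat();return q[[3,0,1,2]]
def best(p,zdir,ydeg):
    o=[]
    for s in(0,180):
        q=quat(zdir,ydeg+s);j=inverse_kinematics(p,q)
        if j is not None:o.append((abs(j[5]),list(j),q,s))
    return min(o,key=lambda t:t[0])
DOWN=[0,0,-1]
E
python3 - <<'E'
from h import *
p=[.44,.29,.30]
b=best(p,DOWN,34.2);print(b)
move_to(p,b[2]);im=snap('wrist','w1')
print(state()['time'],state()['ee_pos'],np.linalg.inv(im['view']).round(3),im['camera_matrix'],im['k1'])
cv2.imwrite('pics/w1v.png',im['frame'])
E
```

```text
(np.float64(0.07872745487972832), [np.float64(0.5181751493023325), np.float64(-0.07965378829889769), np.float64(1.2784601382542657), np.float64(-4.440892098500626e-16), np.float64(1.942786303634425), np.float64(-0.07872745487972832)], array([0.        , 0.46792981, 0.88376563, 0.        ]), 0)
1.6083 [0.43946269 0.29089548 0.29957869] [[ 0.826 -0.543 -0.149  0.397]
 [ 0.563  0.796  0.221  0.352]
 [-0.001 -0.267  0.964  0.454]
 [ 0.     0.     0.     1.   ]] [[361.58392176   0.         324.58334872]
 [  0.         361.58392176 236.61516141]
 [  0.           0.           1.        ]] -0.07278759114513687
```

View pics/w1v.png

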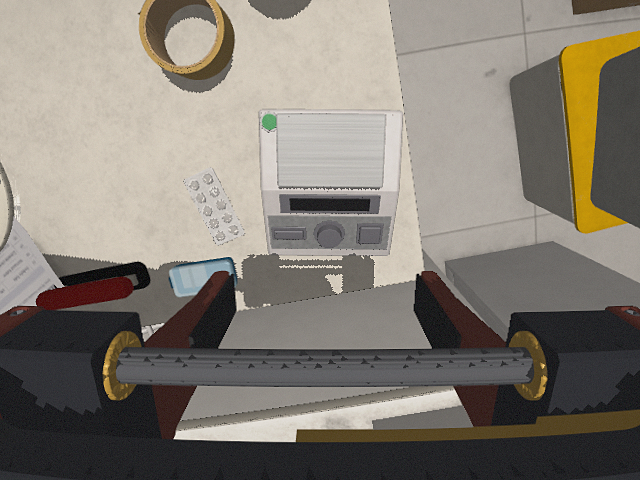

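Wrist view: the plate's corners are at (277,114), (386,114), (385,188) and (277,187). The round key is at (329,234), the bar key at (290,233) and the square key at (370,233).

Run:
```python
from h import *
im=load('w1')
C=cloud(im,255,100,410,262)
P=C[(C[:,2]>.0735)&(C[:,2]<.083)]
r=cv2.minAreaRect((P[:,:2]*1000).astype(np.float32));print('plate',len(P),r,P[:,:3].mean(0))
c=np.array([px2w(im,u,v,z=.078) for u,v in((277,114),(386,114),(385,188),(277,187))]);print(c.mean(0), np.diff(c,axis=0).round(4))
row=c[1]-c[0]+c[2]-c[3];print('row ang',np.degrees(np.arctan2(row[1],row[0])))
k=[px2w(im,u,v) for u,v in((290,233),(329,234),(370,233))]
print(np.round(k,4)); d=k[2]-k[0];print(np.degrees(np.arctan2(d[1],d[0])),np.linalg.norm(d))
# housing frame coordinates: yaw 124, origin plate centre
yaw=np.radians(124.2);ex=np.array([np.cos(yaw),np.sin(yaw)]);ey=np.array([-ex[1],ex[0]])
L=np.c_[(C[:,:2]-c.mean(0)[:2])@ex,(C[:,:2]-c.mean(0)[:2])@ey,C[:,2]]
for y0 in(-58,-46,-24,0,24,46):   # profile across the panel
    s=L[abs(L[:,1]*1000-y0)<2]; s=s[(s[:,0]<-.055)];s=s[np.argsort(s[:,0])]
    print(y0,[(round(a*1000),round(z*1000,1)) for a,_,z in s[::3]])
```

```text
plate 7937 ((409.0977478027344, 343.757080078125), (110.88172149658203, 74.05030822753906), 33.509666442871094) [0.40851938 0.344335   0.07831114]
[0.41040462 0.34359545 0.078     ] [[ 0.0897  0.0612  0.    ]
 [ 0.0433 -0.0602  0.    ]
 [-0.0937 -0.0626  0.    ]]
row ang 34.04384212521096
[[0.4242 0.2405 0.0516]
 [0.4607 0.2665 0.0593]
 [0.5002 0.2925 0.0522]]
34.39749800378891 0.09216767226663046
-58 [(-145, np.float64(-0.7)), (-144, np.float64(-1.0)), (-142, np.float64(-0.1)), (-141, np.float64(-0.5)), (-140, np.float64(-1.2)), (-138, np.float64(-0.8)), (-126, np.float64(31.9)), (-124, np.float64(33.6)), (-123, np.float64(33.1)), (-122, np.float64(32.9)), (-121, np.float64(34.6)), (-120, np.float64(34.5)), (-118, np.float64(36.3)), (-117, np.float64(35.9)), (-115, np.float64(38.0)), (-114, np.float64(39.1)), (-112, np.float64(38.7)), (-111, np.float64(38.6)), (-110, np.float64(39.2)), (-108, np.float64(41.3)), (-106, np.float64(46.6)), (-105, np.float64(46.5)), (-103, np.float64(43.8)), (-102, np.float64(45.1)), (-100, np.float64(45.9)), (-100, np.float64(44.2)), (-98, np.float64(4
[... 9080 characters left out ...]
 (-85, np.float64(49.5)), (-84, np.float64(48.9)), (-84, np.float64(50.5)), (-83, np.float64(50.6)), (-81, np.float64(51.1)), (-80, np.float64(50.8)), (-80, np.float64(52.4)), (-79, np.float64(52.2)), (-78, np.float64(52.1)), (-76, np.float64(54.0)), (-75, np.float64(54.7)), (-73, np.float64(55.4)), (-72, np.float64(55.6)), (-71, np.float64(53.9)), (-70, np.float64(55.4)), (-69, np.float64(54.0)), (-67, np.float64(57.3)), (-66, np.float64(57.4)), (-66, np.float64(59.0)), (-65, np.float64(58.8)), (-63, np.float64(59.1)), (-62, np.float64(58.8)), (-61, np.float64(59.1)), (-60, np.float64(59.8)), (-59, np.float64(60.4)), (-57, np.float64(61.0)), (-56, np.float64(62.0)), (-55, np.float64(61.5))]
```

Run:
```python
from h import *
p=[.475,-.311,.22]
b=best(p,DOWN,-45);print(np.round(b[1],2),b[3])
move_to(p,b[2]);im=snap('wrist','w2')
print(state()['time'],state()['ee_pos'])
hsv=cv2.cvtColor(im['frame'],cv2.COLOR_BGR2HSV)
m=cv2.inRange(hsv,(80,110,50),(100,255,255));n,l,st,ce=cv2.connectedComponentsWithStats(m)
for i in range(1,n):
    if st[i,4]>100:print(st[i],ce[i])
```

```text
[-0.64  0.    1.34 -0.    1.8   0.15] 0
3.8333 [ 0.47556596 -0.31018019  0.22028219]
[309 203  34  35 665] [325.54736842 219.55639098]
```

View pics/w2.png

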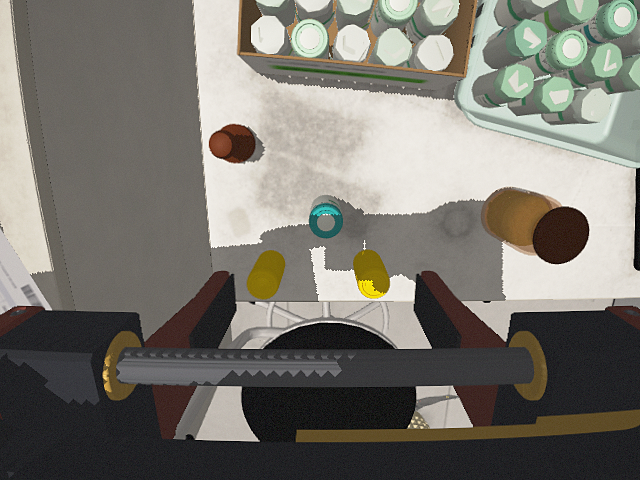

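The teal cap's centre is at (326,221). The yellow vials at (266,274) and (371,274) stay clear of the fingers' line.

Run:
```python
from h import *
im=load('w2')
c=px2w(im,326,221,z=.062);print(c,px2w(im,250,220))
C=cloud(im,305,200,347,242);T=C[(C[:,2]>.056)&(C[:,2]<.07)];print(len(T),T[:,:3].min(0),T[:,:3].max(0),T[:,:3].mean(0))
print(cv2.minEnclosingCircle((T[:,:2]*1000).astype(np.float32)))
```

```text
[ 0.47537984 -0.31006981  0.062     ] [ 0.40913544 -0.26242092  0.00106914]
916 [ 0.45963568 -0.32514448  0.05604888] [ 0.48955638 -0.29493117  0.06424993] [ 0.47508803 -0.30961806  0.061874  ]
((474.48370361328125, -310.14007568359375), 15.322086334228516)
```

Run:
```python
from h import *
p=np.array([.4750,-.3100,.027])
q=best(list(p),DOWN,-45)[2]
move_l([.475,-.310,.10],.15,q); move_l(list(p),.08)
close(); s=state();print(s['time'],s['ee_pos'],s['finger_gap'],s['finger_force'],s['ft_force'])
move_l([.475,-.310,.20],.12); s=state();print(s['time'],s['ee_pos'],s['finger_gap'],s['finger_force'],s['ft_force'])
t=[.4095,.3437,.20];b=best(t,DOWN,34);move_to(t,b[2])
s=state();print(s['time'],s['ee_pos'],s['finger_gap'],s['finger_force'],s['ft_force'],s['ee_rot'],b[2])
im=snap('wrist','w3'); snap('side','s3')
```

```text
6.7583 [ 0.47498718 -0.31003677  0.02696729] 0.030756687676750948 29.99995082616806 [ 0.30653392  0.17525211 -0.7775705 ]
8.35 [ 0.47473751 -0.30981275  0.19889355] 0.03055258250283474 29.999861866235733 [-0.1434523  -0.14698552 -1.128229  ]
10.6917 [0.41004043 0.34308165 0.199974  ] 0.031033653798827856 29.99985247850418 [-0.51907289 -0.75824795 -0.07809154] [ 1.05659645e-04  4.70116320e-01  8.82604458e-01 -6.83242501e-05] [0.         0.46947156 0.88294759 0.        ]
```

View pics/w3.png

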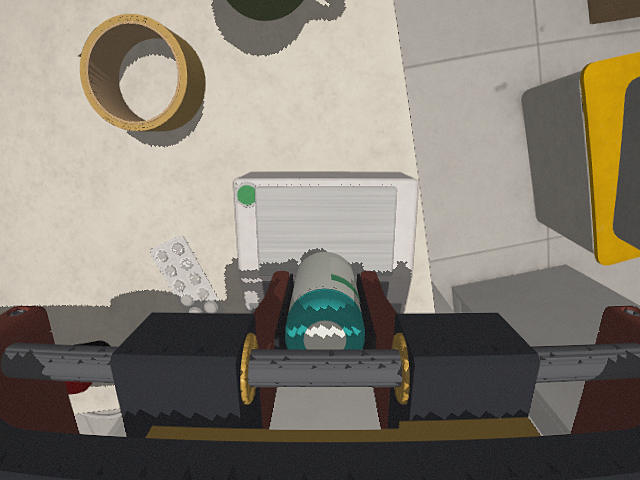

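The vial is held upright, with its base projecting over the plate region. Next I'll lower it with contact sensing.

```bash
cat >> h.py <<'E'
def F(n=4,axis=(0,0,1)):
    v=[]
    for _ in range(n): hold(.01); v.append(state()['ft_force']@np.array(axis))
    return np.mean(v)
E
python3 - <<'E'
from h import *
x,y=.4095,.3437
move_l([x,y,.115],.08);hold(.2)
f0=F(8);print('base',f0,state()['ee_pos'])
z=.109
while z>.102:
    move_l([x,y,z],.02);f=F()-f0;print(round(z,4),round(f,2),state()['ee_pos'][2].round(4))
    if f>1.5:break
    z-=.0005
s=state();print(s['time'],s['ft_force'],s['moment'])
snap('scene','s4')
E
```

```text
base -0.4060863603253644 [0.40965122 0.34381201 0.11540382]
0.109 -0.2 0.1088
0.1085 0.2 0.1086
0.108 -0.07 0.108
0.1075 0.21 0.1075
0.107 0.26 0.107
0.1065 0.25 0.1065
0.106 0.06 0.106
0.1055 0.22 0.1055
0.105 -0.27 0.105
0.1045 3.92 0.105
15.3 [-1.5436805  -1.25747201  3.61753777] [-0.31998171  0.28434171 -0.00114404]
```

```bash
cat >> h.py <<'E'
PL=np.array([.4095,.3437,.078]);YAW=np.radians(124)
EX=np.array([np.cos(YAW),np.sin(YAW),0]);N=np.cos(np.radians(22))*np.array([0,0,1])-np.sin(np.radians(22))*EX
KT=PL+EX*-.0972; KT[2]=.0565
QK=quat(-N,34)
E
python3 - <<'E'
from h import *
move_l([.4095,.3437,.1050],.02);hold(.1)
gripper_open();hold(.2);print(state()['finger_gap'])
move_l([.4095,.3437,.25],.15)
snap('scene','s5')
im=snap('wrist','w5')
C=cloud(im,250,150,420,330)
L=(C[:,:3]-PL);T=L[(L[:,2]>.045)&(L[:,2]<.07)&(np.hypot(L[:,0],L[:,1])<.04)]
print('vial top rel plate',len(T),T.mean(0) if len(T) else None,T[:,2].max() if len(T) else 0)
b=[(s,inverse_kinematics(list(KT+N*.068),quat(-N,34+s))) for s in(0,180)];print(b)
print(state()['time'])
cv2.imwrite('pics/w5v.png',im['frame'])
E
```

```text
0.08772118358353038
vial top rel plate 1363 [-0.00267082  0.00231274  0.06086965] 0.06442084392455279
[(0, array([ 0.18247453,  0.01640132,  1.54869097,  0.35502807,  1.72635282,
       -0.38195895])), (180, None)]
18.1083
```

View pics/w5v.png

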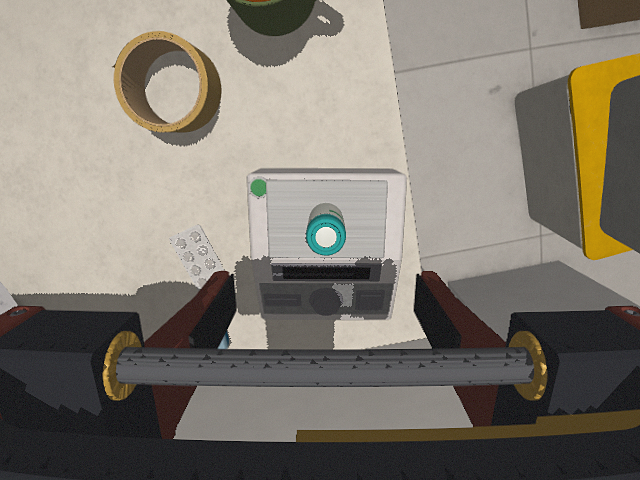

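The vial stands at the plate's centre; its cap is at (326,236). Now the key.

Run:
```python
from h import *
close()
move_to(list(KT+N*.16),QK);print(state()['time'])
move_l(list(KT+N*.020),.1);hold(.2)
f0=F(10,N);s=state();print('base',f0,s['time'],s['ee_pos'],(s['ee_pos']-KT)@N, s['finger_gap'])
pk=0;d=.0145;on=None;log=[]
while d>-.006:
    move_l(list(KT+N*d),.02);f=F(4,N)-f0;a=(state()['ee_pos']-KT)@N*1000
    log.append((round(d*1000,2),round(a,2),round(f,2)))
    pk=max(pk,f)
    if on is None and f>3: on=a
    if pk>5.5 and f<pk-2.4: print('click');break
    if on is not None and on-a>4.6: print('travel stop');break
    if f>9: print('too much');break
    d-=.0005 if pk<2.5 else .00025
print(log,pk)
move_l(list(KT+N*.05),.08)
move_l(list(KT+N*.16),.15);print(state()['time'])
snap('scene','s6')
```

```text
20.1583
base 0.06692529043551483 21.9917 [0.46820531 0.25686489 0.07526211] 0.020249367525917435 0.0008300412181782261
click
[(14.5, np.float64(14.33), np.float64(0.41)), (14.0, np.float64(14.04), np.float64(-0.34)), (13.5, np.float64(13.52), np.float64(0.17)), (13.0, np.float64(12.95), np.float64(-0.25)), (12.5, np.float64(12.44), np.float64(0.21)), (12.0, np.float64(11.95), np.float64(0.27)), (11.5, np.float64(11.48), np.float64(0.17)), (11.0, np.float64(10.97), np.float64(-0.14)), (10.5, np.float64(10.46), np.float64(0.3)), (10.0, np.float64(9.97), np.float64(-0.15)), (9.5, np.float64(9.49), np.float64(0.37)), (9.0, np.float64(8.99), np.float64(0.32)), (8.5, np.float64(8.66), np.float64(1.17)), (8.0, np.float64(8.24), np.float64(2.68)), (7.75, np.float64(7.97), np.float64(3.8)), (7.5, np.float64(7.7), np.float64(4.89)), (7.25, np.float64(7.45), np.float64(5.16)), (7.0, np.float64(7.27), np.float64(5.83)), (6.75, np.float64(7.08), np.float64(5.9)), (6.5, np.float64(6.94), np.float64(6.43)), (6.25, np.float64(6.74), np.float64(6.86)), (6.0, np.float64(6.54), np.float64(7.05)), (5.75, np.float64(6.3), np.float64(7.03)), (5.5, np.float64(6.1), np.float64(7.0)), (5.25, np.float64(5.76), np.float64(7.03)), (5.0, np.float64(5.44), np.float64(6.19)), (4.75, np.float64(4.97), np.float64(5.14)), (4.5, np.float64(4.4), np.float64(4.26))] 7.053718155832415
31.7
```

The force peaked at 7.05 N and fell to 4.3 N, about 3.3 mm of travel, so the key clicked and I then released it. One last check before handing in.

Run:
```python
from h import *
f=load('s6')['frame'][140:240,140:290];cv2.imwrite('pics/c6.png',cv2.resize(f,None,fx=4,fy=4,interpolation=cv2.INTER_CUBIC))
```

```text
(no output)
```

View pics/c6.png

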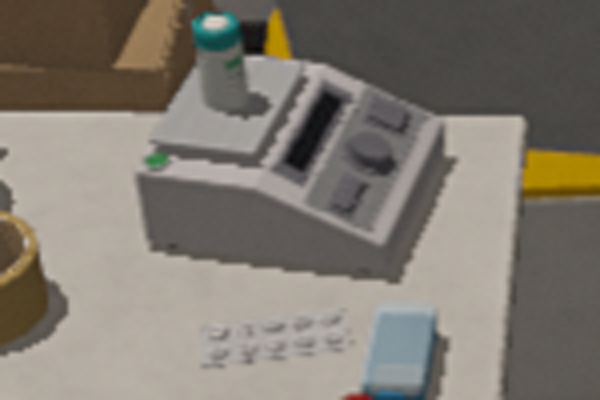

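The vial stands upright on the plate at crop pixel (222,65), the round key at (372,152) is back up, and the robot is clear of everything.

```bash
python3 -c "
from bench import *
print(job_done())"
```

```text
the job is handed in; nothing more can be done
None
```

The teal-capped vial is standing on the balance plate, the round key was pressed until it clicked (about 3.3 mm of travel by the force reading) and came back up, and the job was handed in at about 32 s.

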